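# Clip a sample tube into its carrier and park the carrier

### The job

A capped sample tube is lying loose on top of the two spring clips of the blue tube carrier. Press it gently down past both orange jaws until it sits fully home in both clips while the carrier stays about where it is, then slide the carrier over the bench, without lifting or tipping it, until its base lies wholly inside the blue tape outline. Leave everything else on the bench where it is.

Things in the scene. Friction and masses are not known exactly. Their poses are not given: they have to be found in the camera images.
- carrier: tube carrier, a loose sled of about 1 kg in all. Blue base plate 190 (its x) x 100 (its y) x 20 high; origin at the centre of the plate's underside. On it a white cradle plate (170 x 88 x 6, underside 39 above the bench) floats on springs: it sinks straight down by about 18 mm under about 5 N, then is hard against its stop. Two fork clips stand on the cradle.
- clip_a (a point): fork clip at carrier x = +50, 14 wide along x: point on the seated tube's axis, 64 above the bench. Black fixed prong at -y (inner face 14.5 away, top 91 above the bench); orange sprung hinged jaw at +y whose round nose (73 to 80 above the bench) overhangs the mouth by 5 and swings outward when the tube is forced past with about 8 to 13 N. The cradle is open between the clips.
- clip_b (a point): the same at the other fork clip, at carrier x = -50
- tube: grey-white thin-walled plastic sample tube, 28 in diameter, 168 long, with an orange cap 32 in diameter and 22 long at its +x end. Origin on the axis, at mid length; x along the axis. At the start it lies along carrier x on top of the two jaw noses, its axis about 87 above the bench. About 90 g. It must not be pressed with more than 50 N.
- tube_cap (a point): point on the tube's axis 50 from its middle towards the cap, just about at one clip
- tube_tail (a point): point on the tube's axis 50 from its middle towards the plain end, just about at the other clip
- seat (a point): middle of the cradle's seat, moving with the cradle: where the tube's axis lies when home (64 above the bench with the cradle up, 46 with it pressed down); axes as the carrier. Home means both tube points within 4 of it in height and sideways.
- dock: parking spot, flat on the bench: outline of blue tape 15 wide, inner edges 230 (its x) x 140 (its y); origin at its centre. Nothing to bump into.
- corner0 (a point): -x -y corner of the carrier's base plate, 10 above its underside
- corner1 (a point): -x +y corner of the carrier's base plate, 10 above its underside
- corner2 (a point): +x -y corner of the carrier's base plate, 10 above its underside
- corner3 (a point): +x +y corner of the carrier's base plate, 10 above its underside
- tip_box: bystander: yellow open pipette-tip box, 90 x 120 x 45; origin at the centre of its underside, do not disturb
- petri: bystander: clear round dish, 94 across, 20 high; origin at the centre of its underside, do not disturb
- slide_box: bystander: green flat slide box, 85 x 170 x 35; origin at the centre of its underside, do not disturb
- beaker: bystander: clear beaker, 72 across, 85 high; origin at the centre of its underside, do not disturb
- bottle: bystander: amber bottle with white cap, 60 across, 130 high; origin at the centre of its underside, do not disturb
- pipette: bystander: white pipette lying flat, about 215 x 40 x 24; origin at the centre of its underside, do not disturb
Not all that is in view belongs to the job. What is shaped like the carrier but yellow is not meant.

How it is judged (in metres and radians):
On the way:
1. the tube is fully home in both clips, the carrier still within 60 mm of where it stood (z of tube_cap in the frame of seat between -0.004 and 0.004 m and y of tube_cap in the frame of seat between -0.004 and 0.004 m and z of tube_tail in the frame of seat between -0.004 and 0.004 m and y of tube_tail in the frame of seat between -0.004 and 0.004 m and x of tube in the frame of seat between -0.012 and 0.012 m and distance of carrier from where it was at the start of the episode below 0.06 m), for 0.2 s.
At the end, for the whole second after the job is handed in: The tube is home in both clips: its axis within 4 mm of the seat in height and sideways at both ends and within 12 mm along it. All four corners of the carrier's base lie inside the tape's inner edge (3 mm allowance), either way round, the carrier flat on the bench, tube and carrier at rest (z of tube_cap in the frame of seat between -0.004 and 0.004 m and y of tube_cap in the frame of seat between -0.004 and 0.004 m and z of tube_tail in the frame of seat between -0.004 and 0.004 m and y of tube_tail in the frame of seat between -0.004 and 0.004 m and x of tube in the frame of seat between -0.012 and 0.012 m and x of corner0 in the frame of dock between -0.118 and 0.118 m and y of corner0 in the frame of dock between -0.073 and 0.073 m and x of corner1 in the frame of dock between -0.118 and 0.118 m and y of corner1 in the frame of dock between -0.073 and 0.073 m and x of corner2 in the frame of dock between -0.118 and 0.118 m and y of corner2 in the frame of dock between -0.073 and 0.073 m and x of corner3 in the frame of dock between -0.118 and 0.118 m and y of corner3 in the frame of dock between -0.073 and 0.073 m and angle between carrier's own z axis and vertical below 0.03 rad and linear speed of each of carrier, tube below 0.01 m/s); the robot touches nothing.
It fails at once if the tube is pressed with more than 50 N (contact force between the fingers and tube above 50 N).
It fails at once if the carrier is lifted or tipped (over 20 mm up or 0.25 rad) (height (world z) of carrier above 0.02 m or angle between carrier's own z axis and vertical above 0.25 rad).
It fails at once if a bystander is moved by more than 30 mm (distance of any of tip_box, petri, slide_box, beaker, bottle, pipette from where it was at the start of the episode above 0.03 m).
It also fails if it takes over 54 s, if anything falls off the work surface, if the arm or the gripper's body presses on something with over 40 N, if the wrist force passes 120 N, or if a joint passes its speed limit or range.

### The arm

A 7-joint arm with a two-finger parallel gripper is mounted at the origin on the work surface. World frame = base frame: x ahead of the robot, y to its left, z up, the work surface at z = 0. Lengths are in m, angles in degrees, forces in N, time in s.
With the tool pointing down it reaches from about 0.4 to 0.85 m from the base axis. Payload 10.4 kg.
Tool frame: the origin (TCP) lies midway between the tips of the shut fingers; the grasp point (between the pads) lies 19 mm behind it (manip.grasp_offset is the distance from the TCP to the grasp point, in m); y points along the fingers, z is the direction in which the jaws open and shut, and the axes are right-handed (so a half turn about y gives the same grasp; the last joint's range is limited). The gripper opens to 87 mm and grips with 3 to 60 N. Pads are 19 mm wide; open, the fingers measure 117 mm over their backs; the gripper's body (75 mm by 190 mm) begins 51 mm behind the grasp point.
Start: joints at [63.679, 19.034, -3.707, 83.658, 1.238, 77.344, -5.071], TCP at [0.264, -0.566, 0.223] pointing down, gripper open.
Joint ranges: [-148.97, 148.97], [-28.65, 121.19], [-84.17, 76.75], [9.2, 138.47], [-72.65, 252.65], [3.7, 117.97], [-149.18, 149.18]. Speed limits (degrees/s): [127.2, 127.2, 159.86, 159.86, 180, 180, 180].

### API

Orientations are given as a 3x3 rotation matrix whose columns are the frame's x, y, z axes.
In Python, from cell import status, cams, manip gives the robot as it stands.
- The arm moves only by the tool drive_tool, never from a script. Its argument "deltas" is a list of rows, each an object of numbers: "x", "y", "z": the shift along the tool's x, y, z in mm; "rx", "ry", "rz": the turn, a rotation vector about the tool's x, y, z in degrees; "claw": the opening, from 0 (shut) to 1 (fully open). In form: [{"x": .., "y": .., "z": .., "rx": .., "ry": .., "rz": .., "claw": ..}, ...]. A call has 1 to 20 rows; each row shifts and turns the pose as measured when the row begins, along the tool's axes as they then stand; what a row does not reach is not made up. A row lasts 1/12 s, in which the tool goes at most 41.7 mm and 7.16 degrees, less where a joint would pass 70% of its speed; a pose out of reach is approached as far as the arm can. A call is refused whole if a number of a shift passes 41.7 or a number of a turn 7.16, either way. A call with a gripper value outside its range is refused whole. The fingers move at their own pace and stop on an object; "squeeze" is the grip in N (left out, the last holds). Time passes only in rows, so rows that do not move let the fingers close. It gives the time, the measured TCP pose, the force and the opening at its end, in the units of the state.
- status.get_state(): the state, without advancing time (a new reading comes with each control period).
- cams.grab_frame(name): name is "scene" or "top"; returns a dict with "pixels" (420x560x3 uint8, blue, green, red), "mtx" (3x3 intrinsics, pixels), "R" (3x3) and "t" (3): a world point X has camera coordinates R X + t. Camera axes: x right, y down, z forward; pixel columns grow to the right and rows downward; lengths in m; the calibration is good to about 2 mm. A picture is of the moment at which its call begins. There is no depth.
- manip.close_job(): hands the job in, once; it reports no verdict.
The state is a dict: "time": time; "joints": joint angles; "dq": joint speeds; "tau": joint torques, N m; "tool_pos": TCP position; "tool_rot": TCP orientation; "wrist_force": force on the tool from outside, world axes, zero at the start; "wrist_torque": the same for the moment, N m; "gripper_width": finger opening in m.
Only numpy, scipy, OpenCV 4.12 (cv2) and the standard library are available. Lean on these libraries where they do the work, as an engineer would, in place of code of your own. Each camera call takes 0.05 s, during which the arm holds its last target. There are 200 camera calls.

## Working session

There is one attempt and no reset: what is moved stays moved. The work goes in short steps, Python scripts to look and compute and a tool call to move; the robot and the scene stay as the last step left them, time stands still between calls to the robot, and variables do not carry over. Pictures are saved under pics/ and viewed, about 8 in all and at most 12, crops included, and the job is handed in when it is done.

Besides the shell and the picture viewer there is one more tool, called after "Request:" by a JSON object that holds its "op" and its "data", one argument or row to a line. drive_tool: Moves the arm, as the interface text tells. Its arguments: {"type":"object","properties":{"deltas":{"type":"array"},"squeeze":{"type":"number"}},"required":["deltas"]}

```bash
mkdir -p pics; ls
python3 - <<'E'
from cell import status,cams,manip
import cv2,json
s=status.get_state();print(s)
for n in("scene","top"):
    f=cams.grab_frame(n);cv2.imwrite(f"pics/{n}0.png",f["pixels"]);print(n,f["mtx"],f["R"],f["t"])
E
```

```text
pics
{'time': 0.0, 'joints': array([63.67921118, 19.07344297, -3.70652651, 83.70436866,  1.23706407,
       77.34376346, -5.07260411]), 'dq': array([-0.07378317, -0.01444109,  0.08169348,  0.05340729, -0.00362307,
        0.04157881, -0.06332853]), 'tau': array([-3.26283098e-04, -6.23262048e+01,  2.47181748e-02, -3.89906394e+01,
       -6.13046600e-02,  3.97156260e-02,  1.21008802e-04]), 'tool_pos': array([ 0.26422503, -0.56598247,  0.22175155]), 'tool_rot': array([[-9.06126589e-01, -6.56596660e-04,  4.23006115e-01],
       [-4.23006621e-01,  1.26680475e-03, -9.06125705e-01],
       [ 5.90929543e-05, -9.99998982e-01, -1.42563021e-03]]), 'wrist_force': array([0.32418851, 0.16756201, 0.42304363]), 'wrist_torque': array([ 0.0365289 ,  0.00454991, -0.00050152]), 'gripper_width': 0.08723748721184675}
scene [[468.40412244   0.         279.56193415]
 [  0.         468.40412244 197.62483387]
 [  0.           0.           1.        ]] [[-0.39048246  0.92059749 -0.00486822]
 [ 0.61558485  0.25716843 -0.74492932]
 [-0.68452812 -0.29387864 -0.66712563]] [ 0.17326134 -0.25781693  1.93993597]
top [[404.62003704   0.         285.68207337]
 [  0.         404.62003704 206.32138933]
 [  0.           0.           1.        ]] [[-0.00529825 -0.99998346 -0.00223818]
 [-0.99913805  0.0053859  -0.04116003]
 [ 0.04117141  0.00201817 -0.99915006]] [0.02733966 0.48748907 1.45828423]
```

View pics/top0.png

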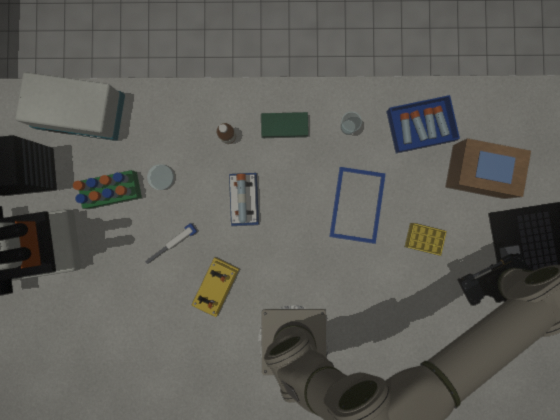

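View pics/scene0.png

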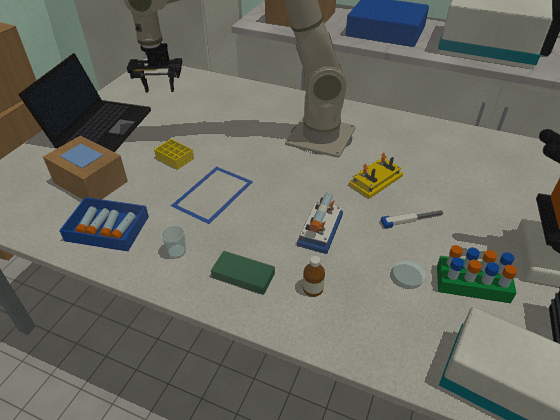

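Top picture: the candidates are the blue carrier with a tube at (243,199), the yellow look-alike at (216,287), the blue tray of tubes at (423,123) and the green rack at (108,188). I choose (243,199). The dock is at (357,205), and the blue tape also fits only there.

```bash
cat > h.py <<'E'
import numpy as np,cv2
from cell import status,cams,manip
def ray(f,uv,z):
    uv=np.atleast_2d(uv).astype(float)
    d=(np.linalg.inv(f["mtx"])@np.c_[uv,np.ones(len(uv))].T)
    R=np.array(f["R"]);c=-R.T@f["t"];w=(R.T@d).T
    return c+w*((z-c[2])/w[:,2])[:,None]
def proj(f,X):
    p=f["mtx"]@(np.array(f["R"])@np.atleast_2d(X).T+np.array(f["t"])[:,None]);return (p[:2]/p[2]).T
def mask(f,lo,hi,box):
    h=cv2.cvtColor(f["pixels"],cv2.COLOR_BGR2HSV);m=cv2.inRange(h,lo,hi);o=np.zeros_like(m)
    x0,y0,x1,y1=box;o[y0:y1,x0:x1]=m[y0:y1,x0:x1];return o
def pts(m): 
    v,u=np.nonzero(m);return np.c_[u,v].astype(np.float32)
def rect(P):
    (c,s,a)=cv2.minAreaRect(P[:,:2].astype(np.float32)*1000)
    return np.array(c)/1000,np.array(s)/1000,a
E
python3 - <<'E'
from h import *
t=cams.grab_frame("top");s=cams.grab_frame("scene")
B=((100,90,40),(130,255,255))
m=mask(t,*B,(315,155,400,255));print("dock outer",rect(ray(t,pts(m),0)))
m=mask(s,*B,(160,155,265,230));print("dock outer scene",rect(ray(s,pts(m),0)))
m=mask(t,*B,(220,165,268,235));print("carrier blue top",rect(ray(t,pts(m),0.02)),m.sum()/255)
O=((3,120,100),(16,255,255))
for f,b in((t,(220,165,268,235)),(s,(295,185,345,250))):
    n,l,st,c=cv2.connectedComponentsWithStats(mask(f,*O,b))
    for i in range(1,n):print("orange",st[i],c[i],ray(f,c[i],0.087))
a=cv2.resize(t["pixels"][160:240,205:285],(400,400),interpolation=2)
b=cv2.resize(s["pixels"][180:260,285:365],(400,400),interpolation=2)
cv2.imwrite("pics/crop.png",np.hstack([a,b]))
E
```

```text
dock outer (array([ 0.49333643, -0.2366683 ]), array([0.1675034 , 0.25741336]), 80.90959930419922)
dock outer scene (array([ 0.49143567, -0.23975735]), array([0.16842371, 0.26002338]), 81.09663391113281)
carrier blue top (array([0.50102243, 0.14084909]), array([0.08135634, 0.2017851 ]), 66.60067749023438) 42.0
orange [237 174   6   6  31] [239.51612903 176.25806452] [[0.58912494 0.18330417 0.087     ]]
orange [329 201   6  10  19] [331.36842105 204.84210526] [[0.47985956 0.19552    0.087     ]]
orange [310 220  15  12  76] [316.98684211 224.10526316] [[0.57942745 0.18228262 0.087     ]]
orange [314 227   1   1   1] [314. 227.] [[0.59462281 0.17807905 0.087     ]]
orange [310 228   3   3   4] [311.   228.75] [[0.60510951 0.17223232 0.087     ]]
orange [313 231   1   1   1] [313. 231.] [[0.61166911 0.18103827 0.087     ]]
```

View pics/crop.png

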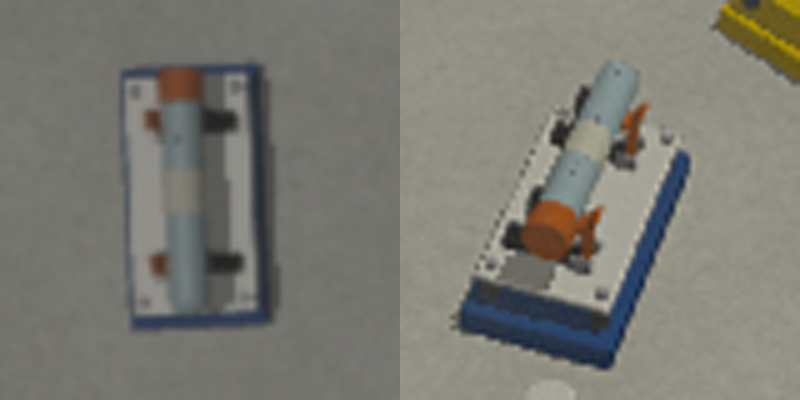

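The close crop confirms it: blue base, white cradle, tube on top with the orange cap away from the robot (towards world +x), and orange jaws on the +y side. Next I measure it more precisely.

Run:
```python
from h import *
t=cams.grab_frame("top");s=cams.grab_frame("scene")
h=cv2.cvtColor(t["pixels"],cv2.COLOR_BGR2HSV)
for r in (180,190,206,216): print(r,[tuple(int(k) for k in h[r,c]) for c in range(226,262,2)])
m=mask(t,(0,0,135),(180,60,255),(224,168,264,230));
n,l,st,c=cv2.connectedComponentsWithStats(m);i=[k for k in range(1,n) if st[k][4]>60]
print(st[i]); m=np.isin(l,i).astype(np.uint8)
print("white",rect(ray(t,pts(m),.045)))
b=mask(t,(100,70,20),(130,255,255),(220,165,268,235))
print("blue hull",rect(ray(t,pts(b),.02)),b.sum()/255)
b=mask(s,(100,70,20),(130,255,255),(290,195,350,255));print("scene blue",rect(ray(s,pts(b),.01)))
T=mask(t,(80,22,60),(110,90,255),(228,168,256,230))
n,l,st,c=cv2.connectedComponentsWithStats(T);print(st[1:],c[1:],ray(t,c[1:],.092))
```

```text
180 [(30, 13, 117), (30, 11, 111), (30, 6, 132), (26, 13, 141), (23, 14, 144), (14, 40, 122), (15, 46, 99), (18, 12, 104), (30, 8, 92), (21, 24, 75), (17, 22, 83), (18, 14, 90), (23, 15, 132), (25, 11, 143), (60, 3, 97), (110, 55, 56), (23, 13, 79), (26, 15, 116)]
190 [(25, 13, 115), (30, 14, 111), (96, 11, 115), (23, 14, 144), (26, 12, 144), (23, 14, 142), (94, 18, 113), (95, 23, 124), (95, 25, 111), (90, 20, 89), (30, 9, 88), (23, 11, 90), (25, 12, 132), (21, 12, 144), (21, 13, 139), (111, 56, 59), (30, 11, 71), (25, 14, 110)]
206 [(26, 17, 120), (26, 15, 118), (108, 26, 99), (23, 14, 145), (26, 12, 144), (21, 12, 145), (85, 13, 115), (93, 24, 119), (93, 24, 118), (93, 24, 97), (60, 6, 83), (24, 14, 91), (24, 13, 97), (26, 13, 142), (26, 13, 140), (110, 33, 69), (105, 16, 65), (30, 14, 109)]
216 [(30, 13, 116), (26, 15, 119), (75, 5, 107), (23, 7, 137), (23, 14, 145), (25, 12, 127), (75, 5, 111), (95, 24, 117), (93, 23, 124), (93, 23, 102), (90, 13, 78), (23, 11, 90), (24, 14, 90), (25, 12, 133), (26, 12, 144), (90, 6, 86), (103, 31, 58), (24, 16, 81)]
[[231 176   8  46 200]
 [251 
[... 1110 characters left out ...]
 [242.5        225.        ]
 [247.5        224.66666667]
 [254.         224.        ]] [[0.59965656 0.15869507 0.092     ]
 [0.59491546 0.13405631 0.092     ]
 [0.59327035 0.21063309 0.092     ]
 [0.5961365  0.14666311 0.092     ]
 [0.58051167 0.12950274 0.092     ]
 [0.57066088 0.21887691 0.092     ]
 [0.55320702 0.17816267 0.092     ]
 [0.56499689 0.12953651 0.092     ]
 [0.5276002  0.21542401 0.092     ]
 [0.50697915 0.21541643 0.092     ]
 [0.4863833  0.21540885 0.092     ]
 [0.45618501 0.17898501 0.092     ]
 [0.43125715 0.15378253 0.092     ]
 [0.4311664  0.13667188 0.092     ]
 [0.42110272 0.17261461 0.092     ]
 [0.42215129 0.15550653 0.092     ]
 [0.42431185 0.13326405 0.092     ]]
```

Request:
{"op": "drive_tool", "data": {
  "deltas": [
    {"x":-27,"z":-28,"claw":0.45},
    {"x":-27,"z":-28},
    {"x":-27,"z":-28},
    {"x":-27,"z":-28},
    {"x":-27,"z":-28},
    {"x":-27,"z":-28},
    {"x":-27,"z":-28},
    {"x":-27,"z":-28},
    {"x":-27,"z":-28},
    {"x":-27,"z":-28},
    {"x":-27,"z":-28},
    {"x":-27,"z":-28},
    {"x":-27,"z":-28},
    {"x":-27,"z":-28},
    {"x":-27,"z":-28},
    {"x":-27,"z":-28},
    {"x":-27,"z":-28},
    {"x":-27,"z":-28},
    {"x":-27,"z":-28},
    {"x":-20,"z":-20}
  ]
}}

```text
$.deltas[0]: bad value
```

Request:
{"op": "drive_tool", "data": {
  "deltas": [
    {"ry":-7},
    {"ry":-7},
    {"ry":-7},
    {"ry":-7},
    {"ry":-7},
    {"ry":-7},
    {"ry":-7},
    {"ry":-7},
    {"ry":-7},
    {"ry":-4}
  ]
}}

```text
$.deltas[0]: bad value
```

```bash
cat >> h.py <<'E'
def go(x,y,z,zyaw):
    s=status.get_state();R=np.array(s["tool_rot"]);d=np.array([x,y,z])-s["tool_pos"]
    a=np.radians(zyaw);zt=np.array([np.cos(a),np.sin(a),0]);yt=np.array([0,0,-1.]);Rt=np.c_[np.cross(yt,zt),yt,zt]
    rv=cv2.Rodrigues(R.T@Rt)[0].ravel()
    print("t",round(s["time"],2),"pos",np.round(s["tool_pos"],4),"zyaw",np.degrees(np.arctan2(R[1,2],R[0,2])).round(2),"F",np.round(s["wrist_force"],1),"w",round(s["gripper_width"],4))
    print("q",np.round(s["joints"],1));print("tool shift mm",np.round(R.T@d*1000,1),"rot",np.degrees(rv).round(2))
E
python3 -c "
from h import *
go(.516,.175,.125,2.5)"
```

```text
t 0.3 pos [ 0.2644 -0.5662  0.2223] zyaw -64.97 F [ 0.6 -0.   0.4] w 0.0871
q [63.7 19.  -3.7 83.7  1.2 77.3 -5.1]
tool shift mm [-541.6   97.5 -565.1] rot [ 2.000e-02 -6.747e+01 -1.000e-02]
```

Request:
{"op": "drive_tool", "data": {
  "deltas": [
    {"x":-27,"y":0,"z":-28,"rx":0,"ry":0,"rz":0,"claw":0.45}
  ]
}}

```text
time: 0.38
tool_pos: [0.2726, -0.5339, 0.221]
tool_rot: [[-0.909, -0.003, 0.416], [-0.416, -0.001, -0.909], [0.003, -1.0, -0.0]]
wrist_force: [-1.2, -0.1, 0.8]
gripper_width: 0.0847
```

Request:
{"op": "drive_tool", "data": {
  "deltas": [
    {"x":-27,"y":0,"z":-28,"rx":0,"ry":0,"rz":0,"claw":0.45},
    {"x":-27,"y":0,"z":-28,"rx":0,"ry":0,"rz":0,"claw":0.45},
    {"x":-27,"y":0,"z":-28,"rx":0,"ry":0,"rz":0,"claw":0.45},
    {"x":-27,"y":0,"z":-28,"rx":0,"ry":0,"rz":0,"claw":0.45},
    {"x":-27,"y":0,"z":-28,"rx":0,"ry":0,"rz":0,"claw":0.45},
    {"x":-27,"y":0,"z":-28,"rx":0,"ry":0,"rz":0,"claw":0.45},
    {"x":-27,"y":0,"z":-28,"rx":0,"ry":0,"rz":0,"claw":0.45},
    {"x":-27,"y":0,"z":-28,"rx":0,"ry":0,"rz":0,"claw":0.45},
    {"x":-27,"y":0,"z":-28,"rx":0,"ry":0,"rz":0,"claw":0.45},
    {"x":-27,"y":0,"z":-28,"rx":0,"ry":0,"rz":0,"claw":0.45},
    {"x":-27,"y":0,"z":-28,"rx":0,"ry":0,"rz":0,"claw":0.45},
    {"x":-27,"y":0,"z":-28,"rx":0,"ry":0,"rz":0,"claw":0.45},
    {"x":-27,"y":0,"z":-28,"rx":0,"ry":0,"rz":0,"claw":0.45},
    {"x":-27,"y":0,"z":-28,"rx":0,"ry":0,"rz":0,"claw":0.45},
    {"x":-27,"y":0,"z":-28,"rx":0,"ry":0,"rz":0,"claw":0.45},
    {"x":-27,"y":0,"z":-28,"rx":0,"ry":0,"rz":0,"claw":0.45},
    {"x":-27,"y":0,"z":-28,"rx":0,"ry":0,"rz":0,"claw":0.45},
    {"x":-27,"y":0,"z":-28,"rx":0,"ry":0,"rz":0,"claw":0.45}
  ]
}}

```text
time: 1.88
tool_pos: [0.5116, 0.1557, 0.2201]
tool_rot: [[-0.914, 0.005, 0.406], [-0.406, -0.008, -0.914], [-0.001, -1.0, 0.009]]
wrist_force: [0.6, -0.7, 0.6]
gripper_width: 0.0391
```

Request:
{"op": "drive_tool", "data": {
  "deltas": [
    {"x":0,"y":0,"z":0,"rx":0,"ry":-7,"rz":0,"claw":0.45},
    {"x":0,"y":0,"z":0,"rx":0,"ry":-7,"rz":0,"claw":0.45},
    {"x":0,"y":0,"z":0,"rx":0,"ry":-7,"rz":0,"claw":0.45},
    {"x":0,"y":0,"z":0,"rx":0,"ry":-7,"rz":0,"claw":0.45},
    {"x":0,"y":0,"z":0,"rx":0,"ry":-7,"rz":0,"claw":0.45},
    {"x":0,"y":0,"z":0,"rx":0,"ry":-7,"rz":0,"claw":0.45},
    {"x":0,"y":0,"z":0,"rx":0,"ry":-7,"rz":0,"claw":0.45},
    {"x":0,"y":0,"z":0,"rx":0,"ry":-7,"rz":0,"claw":0.45},
    {"x":0,"y":0,"z":0,"rx":0,"ry":-7,"rz":0,"claw":0.45}
  ]
}}

```text
time: 2.63
tool_pos: [0.5107, 0.1695, 0.2194]
tool_rot: [[-0.029, 0.003, 1.0], [-1.0, -0.001, -0.029], [0.001, -1.0, 0.003]]
wrist_force: [-0.2, 0.2, -0.0]
gripper_width: 0.0393
```

```bash
python3 -c "
from h import *
go(.516,.175,.125,2.5)"
```

```text
t 2.63 pos [0.5107 0.1695 0.2194] zyaw -1.64 F [-0.2  0.2 -0. ] w 0.0393
q [ 23.2  14.7 -53.6  95.1  12.3  76.2 -34.1]
tool shift mm [-5.7 94.4  4.8] rot [-0.18 -4.14  0.05]
```

Request:
{"op": "drive_tool", "data": {
  "deltas": [
    {"x":-5,"y":30,"z":5,"rx":0,"ry":-4,"rz":0,"claw":0.45},
    {"x":0,"y":30,"z":0,"rx":0,"ry":0,"rz":0,"claw":0.45},
    {"x":0,"y":30,"z":0,"rx":0,"ry":0,"rz":0,"claw":0.45},
    {"x":0,"y":12,"z":0,"rx":0,"ry":0,"rz":0,"claw":0.45},
    {"x":0,"y":0,"z":0,"rx":0,"ry":0,"rz":0,"claw":0.45}
  ]
}}

```text
time: 3.05
tool_pos: [0.5184, 0.1743, 0.1159]
tool_rot: [[0.052, 0.008, 0.999], [-0.999, -0.0, 0.052], [0.001, -1.0, 0.008]]
wrist_force: [0.3, -0.8, 0.5]
gripper_width: 0.0391
```

```bash
python3 -c "
from h import *
go(.516,.175,.102,2.5)
s=cams.grab_frame('scene');t=cams.grab_frame('top')
f=lambda i:cv2.resize(i,(400,400),interpolation=2)
cv2.imwrite('pics/a.png',np.hstack([f(t['pixels'][160:240,205:285]),f(s['pixels'][180:260,285:365])]))"
```

```text
t 3.05 pos [0.5184 0.1743 0.1159] zyaw 3.01 F [ 0.3 -0.8  0.5] w 0.0391
q [ 20.2  21.8 -51.8 101.4  19.   65.6 -34.6]
tool shift mm [-0.9 13.9 -2.5] rot [-0.46  0.51  0.03]
```

View pics/a.png

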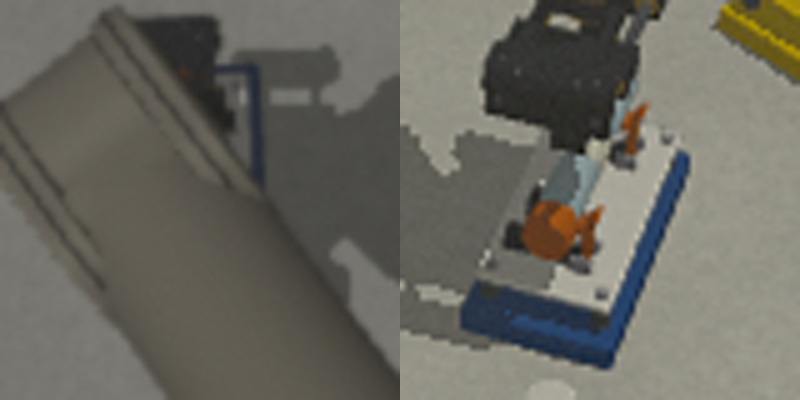

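The arm hides the carrier in the left crop. In the right crop the fingers sit just above the tube's middle (crop pixel 580,150), between the clips. Pressing in small steps.

Request:
{"op": "drive_tool", "data": {
  "deltas": [
    {"x":-1,"y":4,"z":-2,"rx":-0.5,"ry":0.5,"rz":0,"claw":0.45},
    {"x":0,"y":4,"z":0,"rx":0,"ry":0,"rz":0,"claw":0.45},
    {"x":0,"y":4,"z":0,"rx":0,"ry":0,"rz":0,"claw":0.45},
    {"x":0,"y":4,"z":0,"rx":0,"ry":0,"rz":0,"claw":0.45},
    {"x":0,"y":4,"z":0,"rx":0,"ry":0,"rz":0,"claw":0.45}
  ]
}}

```text
time: 3.57
tool_pos: [0.521, 0.1771, 0.1033]
tool_rot: [[0.041, 0.011, 0.999], [-0.999, 0.002, 0.041], [-0.001, -1.0, 0.011]]
wrist_force: [0.1, -0.1, 0.4]
gripper_width: 0.0393
```

Request:
{"op": "drive_tool", "data": {
  "deltas": [
    {"x":0,"y":4,"z":0,"rx":0,"ry":0,"rz":0,"claw":0.45},
    {"x":0,"y":4,"z":0,"rx":0,"ry":0,"rz":0,"claw":0.45}
  ]
}}

```text
time: 3.73
tool_pos: [0.5213, 0.1772, 0.0951]
tool_rot: [[0.041, 0.011, 0.999], [-0.999, 0.002, 0.041], [-0.001, -1.0, 0.011]]
wrist_force: [-1.3, -0.1, 3.8]
gripper_width: 0.0391
```

Request:
{"op": "drive_tool", "data": {
  "deltas": [
    {"x":0,"y":3,"z":0,"rx":0,"ry":0,"rz":0,"claw":0.45}
  ]
}}

```text
time: 3.82
tool_pos: [0.5212, 0.1772, 0.0917]
tool_rot: [[0.041, 0.011, 0.999], [-0.999, 0.001, 0.041], [-0.001, -1.0, 0.011]]
wrist_force: [-1.1, -0.5, 2.5]
gripper_width: 0.0391
```

Request:
{"op": "drive_tool", "data": {
  "deltas": [
    {"x":0,"y":3,"z":0,"rx":0,"ry":0,"rz":0,"claw":0.45}
  ]
}}

```text
time: 3.9
tool_pos: [0.5213, 0.1772, 0.0885]
tool_rot: [[0.041, 0.011, 0.999], [-0.999, 0.001, 0.041], [-0.001, -1.0, 0.011]]
wrist_force: [-0.3, -0.4, 3.8]
gripper_width: 0.039
```

Request:
{"op": "drive_tool", "data": {
  "deltas": [
    {"x":0,"y":3,"z":0,"rx":0,"ry":0,"rz":0,"claw":0.45}
  ]
}}

```text
time: 3.98
tool_pos: [0.5213, 0.1773, 0.0853]
tool_rot: [[0.041, 0.011, 0.999], [-0.999, 0.001, 0.041], [-0.001, -1.0, 0.011]]
wrist_force: [-1.1, -0.1, 4.7]
gripper_width: 0.0395
```

Request:
{"op": "drive_tool", "data": {
  "deltas": [
    {"x":0,"y":3,"z":0,"rx":0,"ry":0,"rz":0,"claw":0.45}
  ]
}}

```text
time: 4.07
tool_pos: [0.5213, 0.1772, 0.0821]
tool_rot: [[0.041, 0.011, 0.999], [-0.999, 0.001, 0.041], [-0.001, -1.0, 0.011]]
wrist_force: [-2.6, -2.2, 13.8]
gripper_width: 0.0392
```

Request:
{"op": "drive_tool", "data": {
  "deltas": [
    {"x":0,"y":2,"z":0,"rx":0,"ry":0,"rz":0,"claw":0.45}
  ]
}}

```text
time: 4.15
tool_pos: [0.5218, 0.1773, 0.0809]
tool_rot: [[0.041, 0.012, 0.999], [-0.999, 0.001, 0.041], [-0.0, -1.0, 0.012]]
wrist_force: [-5.0, -4.5, 22.4]
gripper_width: 0.0389
```

Request:
{"op": "drive_tool", "data": {
  "deltas": [
    {"x":0,"y":2,"z":0,"rx":0,"ry":0,"rz":0,"claw":0.45}
  ]
}}

```text
time: 4.23
tool_pos: [0.5224, 0.1773, 0.08]
tool_rot: [[0.041, 0.013, 0.999], [-0.999, 0.0, 0.041], [0.0, -1.0, 0.013]]
wrist_force: [-6.1, -3.3, 20.2]
gripper_width: 0.039
```

Request:
{"op": "drive_tool", "data": {
  "deltas": [
    {"x":0,"y":2,"z":0,"rx":0,"ry":0,"rz":0,"claw":0.45}
  ]
}}

```text
time: 4.32
tool_pos: [0.5229, 0.1774, 0.0792]
tool_rot: [[0.041, 0.014, 0.999], [-0.999, -0.001, 0.041], [0.001, -1.0, 0.014]]
wrist_force: [-5.9, -4.2, 18.7]
gripper_width: 0.039
```

Request:
{"op": "drive_tool", "data": {
  "deltas": [
    {"x":0,"y":2,"z":0,"rx":0,"ry":0,"rz":0,"claw":0.45}
  ]
}}

```text
time: 4.4
tool_pos: [0.5234, 0.1773, 0.0784]
tool_rot: [[0.041, 0.015, 0.999], [-0.999, -0.001, 0.041], [0.002, -1.0, 0.015]]
wrist_force: [-6.5, -3.3, 18.1]
gripper_width: 0.0392
```

Request:
{"op": "drive_tool", "data": {
  "deltas": [
    {"x":0,"y":3,"z":-1,"rx":-0.5,"ry":0,"rz":0,"claw":0.45}
  ]
}}

```text
time: 4.48
tool_pos: [0.5236, 0.1775, 0.077]
tool_rot: [[0.041, 0.009, 0.999], [-0.999, -0.002, 0.041], [0.002, -1.0, 0.009]]
wrist_force: [-2.0, -2.2, 19.1]
gripper_width: 0.039
```

Request:
{"op": "drive_tool", "data": {
  "deltas": [
    {"x":0,"y":3,"z":-1,"rx":-0.5,"ry":0,"rz":0,"claw":0.45}
  ]
}}

```text
time: 4.57
tool_pos: [0.5239, 0.1776, 0.0756]
tool_rot: [[0.04, 0.003, 0.999], [-0.999, -0.003, 0.04], [0.003, -1.0, 0.003]]
wrist_force: [-2.0, -2.1, 15.7]
gripper_width: 0.0394
```

Request:
{"op": "drive_tool", "data": {
  "deltas": [
    {"x":0,"y":3,"z":-1,"rx":-0.5,"ry":0,"rz":0,"claw":0.45}
  ]
}}

```text
time: 4.65
tool_pos: [0.5243, 0.1777, 0.074]
tool_rot: [[0.04, -0.003, 0.999], [-0.999, -0.003, 0.04], [0.003, -1.0, -0.003]]
wrist_force: [-1.1, -2.0, 12.9]
gripper_width: 0.0393
```

Request:
{"op": "drive_tool", "data": {
  "deltas": [
    {"x":0,"y":3,"z":-1,"rx":-0.5,"ry":0,"rz":0,"claw":0.45}
  ]
}}

```text
time: 4.73
tool_pos: [0.5245, 0.1778, 0.0722]
tool_rot: [[0.04, -0.009, 0.999], [-0.999, -0.003, 0.04], [0.003, -1.0, -0.009]]
wrist_force: [-1.8, -2.3, 11.9]
gripper_width: 0.0393
```

Request:
{"op": "drive_tool", "data": {
  "deltas": [
    {"x":0,"y":3,"z":-3,"rx":0.4,"ry":0,"rz":0,"claw":0.36}
  ]
}}

```text
time: 4.82
tool_pos: [0.5233, 0.1778, 0.0702]
tool_rot: [[0.039, 0.0, 0.999], [-0.999, -0.002, 0.039], [0.002, -1.0, -0.0]]
wrist_force: [0.9, -1.8, 9.7]
gripper_width: 0.0369
```

Request:
{"op": "drive_tool", "data": {
  "deltas": [
    {"x":0,"y":3,"z":-3,"rx":0,"ry":0,"rz":0,"claw":0.36}
  ]
}}

```text
time: 4.9
tool_pos: [0.5215, 0.1778, 0.0679]
tool_rot: [[0.039, 0.003, 0.999], [-0.999, -0.002, 0.039], [0.002, -1.0, 0.003]]
wrist_force: [1.1, -1.1, 6.3]
gripper_width: 0.0337
```

Request:
{"op": "drive_tool", "data": {
  "deltas": [
    {"x":0,"y":3,"z":-2,"rx":0,"ry":0,"rz":0,"claw":0.36}
  ]
}}

```text
time: 4.98
tool_pos: [0.5203, 0.1778, 0.0653]
tool_rot: [[0.038, 0.005, 0.999], [-0.999, -0.001, 0.038], [0.002, -1.0, 0.005]]
wrist_force: [2.0, 0.8, 3.8]
gripper_width: 0.0325
```

Request:
{"op": "drive_tool", "data": {
  "deltas": [
    {"x":0,"y":3,"z":-1,"rx":0,"ry":0,"rz":0,"claw":0.36}
  ]
}}

```text
time: 5.07
tool_pos: [0.5199, 0.1779, 0.0625]
tool_rot: [[0.038, 0.007, 0.999], [-0.999, -0.001, 0.038], [0.001, -1.0, 0.007]]
wrist_force: [0.9, -0.1, 5.2]
gripper_width: 0.0321
```

Request:
{"op": "drive_tool", "data": {
  "deltas": [
    {"x":0,"y":3,"z":0,"rx":-0.3,"ry":0,"rz":0,"claw":0.36}
  ]
}}

```text
time: 5.15
tool_pos: [0.5201, 0.1782, 0.0597]
tool_rot: [[0.038, 0.002, 0.999], [-0.999, -0.001, 0.038], [0.001, -1.0, 0.002]]
wrist_force: [-6.7, -1.2, 30.1]
gripper_width: 0.0315
```

Request:
{"op": "drive_tool", "data": {
  "deltas": [
    {"x":0,"y":2,"z":0,"rx":0,"ry":0,"rz":0,"claw":0.36}
  ]
}}

```text
time: 5.23
tool_pos: [0.5205, 0.1793, 0.0593]
tool_rot: [[0.038, 0.003, 0.999], [-0.999, -0.001, 0.038], [0.001, -1.0, 0.003]]
wrist_force: [-11.9, -2.0, 42.6]
gripper_width: 0.0316
```

Request:
{"op": "drive_tool", "data": {
  "deltas": [
    {"x":0,"y":2,"z":0,"rx":0,"ry":0,"rz":0,"claw":0.36}
  ]
}}

```text
time: 5.32
tool_pos: [0.521, 0.1808, 0.0596]
tool_rot: [[0.039, 0.004, 0.999], [-0.999, 0.0, 0.039], [-0.0, -1.0, 0.004]]
wrist_force: [-10.1, -1.8, 32.1]
gripper_width: 0.0316
```

Fully home at 0.0597 m, with a hard stop. Retreating, then looking.

Request:
{"op": "drive_tool", "data": {
  "deltas": [
    {"x":0,"y":-10,"z":0,"rx":0,"ry":0,"rz":0,"claw":0.36},
    {"x":0,"y":-30,"z":0,"rx":0,"ry":0,"rz":0,"claw":0.36},
    {"x":0,"y":-30,"z":0,"rx":0,"ry":0,"rz":0,"claw":0.6},
    {"x":0,"y":-30,"z":0,"rx":0,"ry":0,"rz":0,"claw":0.6},
    {"x":41,"y":-5,"z":0,"rx":0,"ry":7,"rz":0,"claw":0.6},
    {"x":41,"y":0,"z":0,"rx":0,"ry":7,"rz":0,"claw":0.6},
    {"x":41,"y":0,"z":0,"rx":0,"ry":7,"rz":0,"claw":0.6},
    {"x":41,"y":0,"z":0,"rx":0,"ry":7,"rz":0,"claw":0.6},
    {"x":30,"y":0,"z":0,"rx":0,"ry":7,"rz":0,"claw":0.6}
  ]
}}

```text
time: 6.07
tool_pos: [0.4819, -0.0045, 0.1653]
tool_rot: [[-0.543, -0.003, 0.84], [-0.84, 0.008, -0.543], [-0.005, -1.0, -0.007]]
wrist_force: [0.3, -0.2, 0.3]
gripper_width: 0.052
```

```bash
python3 -c "
from h import *
go(.516,.175,.150,-87.5)
s=cams.grab_frame('scene');t=cams.grab_frame('top')
f=lambda i:cv2.resize(i,(400,400),interpolation=2)
cv2.imwrite('pics/b.png',np.hstack([f(t['pixels'][160:240,205:285]),f(s['pixels'][180:260,285:365])]))
b=mask(t,(100,70,20),(130,255,255),(220,165,268,235));print(rect(ray(t,pts(b),.02)))
b=mask(s,(100,70,20),(130,255,255),(290,195,350,255));print('scene blue',rect(ray(s,pts(b),.01)))
"
```

```text
t 6.07 pos [ 0.4819 -0.0045  0.1653] zyaw -32.89 F [ 0.3 -0.2  0.3] w 0.052
q [ 38.2   7.3 -45.  107.    5.   68.1 -41.4]
tool shift mm [-169.2   16.6  -68.7] rot [ 0.51 54.61 -0.08]
(array([0.51511743, 0.174953  ]), array([0.18562738, 0.09379819]), 2.3023080825805664)
scene blue (array([0.51635828, 0.17454932]), array([0.20147572, 0.10210092]), 2.3153579235076904)
```

View pics/b.png

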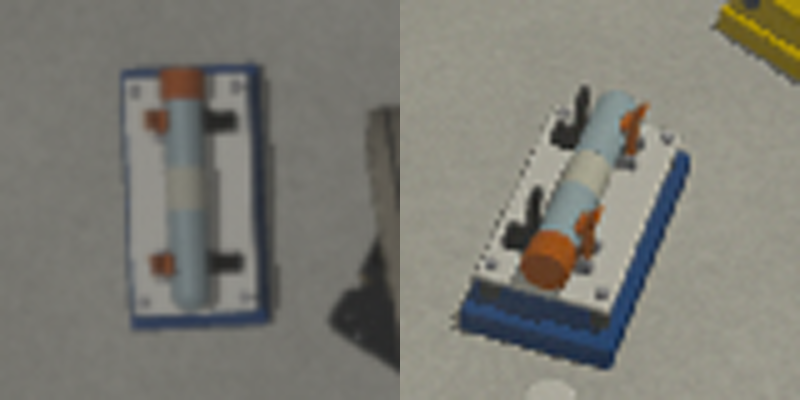

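Both crops show the tube low between the prongs and jaws at both clips (cap at 550,260, tail at 615,105 in the right crop), and the carrier unmoved to within 1 mm. Next I take the tube across the middle and drag the carrier towards the fixed prongs.

Request:
{"op": "drive_tool", "data": {
  "deltas": [
    {"x":0,"y":0,"z":0,"rx":0,"ry":7,"rz":0,"claw":0.6},
    {"x":0,"y":0,"z":0,"rx":0,"ry":7,"rz":0,"claw":0.6},
    {"x":0,"y":0,"z":0,"rx":0,"ry":7,"rz":0,"claw":0.6},
    {"x":0,"y":0,"z":0,"rx":0,"ry":7,"rz":0,"claw":0.6},
    {"x":0,"y":0,"z":0,"rx":0,"ry":7,"rz":0,"claw":0.6},
    {"x":0,"y":0,"z":0,"rx":0,"ry":7,"rz":0,"claw":0.6},
    {"x":0,"y":0,"z":0,"rx":0,"ry":7,"rz":0,"claw":0.6},
    {"x":0,"y":0,"z":0,"rx":0,"ry":3,"rz":0,"claw":0.6},
    {"x":0,"y":0,"z":0,"rx":0,"ry":0,"rz":0,"claw":0.6}
  ]
}}

```text
time: 6.92
tool_pos: [0.478, -0.0058, 0.1596]
tool_rot: [[-0.998, -0.015, 0.069], [-0.069, 0.009, -0.998], [0.014, -1.0, -0.01]]
wrist_force: [0.3, 0.6, -0.6]
gripper_width: 0.0519
```

```bash
python3 -c "
from h import *
go(.5155,.1745,.110,-87.6)"
```

```text
t 6.92 pos [ 0.478  -0.0058  0.1596] zyaw -86.05 F [ 0.3  0.6 -0.6] w 0.0519
q [ 34.6   7.1 -41.  107.5   4.4  67.9 -94. ]
tool shift mm [ -50.5   50.6 -176.8] rot [0.54 1.55 0.81]
```

Request:
{"op": "drive_tool", "data": {
  "deltas": [
    {"x":-10,"y":-3,"z":-36,"rx":0.5,"ry":1.5,"rz":0.8,"claw":0.6},
    {"x":-10,"y":0,"z":-36,"rx":0,"ry":0,"rz":0,"claw":0.6},
    {"x":-10,"y":0,"z":-36,"rx":0,"ry":0,"rz":0,"claw":0.6},
    {"x":-10,"y":0,"z":-36,"rx":0,"ry":0,"rz":0,"claw":0.6},
    {"x":-7,"y":0,"z":-25,"rx":0,"ry":0,"rz":0,"claw":0.6},
    {"x":0,"y":10,"z":0,"rx":0,"ry":0,"rz":0,"claw":0.6}
  ]
}}

```text
time: 7.42
tool_pos: [0.5175, 0.1719, 0.1514]
tool_rot: [[-0.999, -0.001, 0.052], [-0.052, 0.002, -0.999], [0.001, -1.0, -0.002]]
wrist_force: [-1.1, 0.3, 0.3]
gripper_width: 0.0521
```

```bash
python3 -c "
from h import *
go(.5155,.1745,.050,-87.6)"
```

```text
t 7.42 pos [0.5175 0.1719 0.1514] zyaw -87.04 F [-1.1  0.3  0.3] w 0.0521
q [  16.8   17.9  -46.6   99.2   13.7   68.9 -120.5]
tool shift mm [  1.8 101.4  -2.5] rot [0.13 0.56 0.07]
```

Request:
{"op": "drive_tool", "data": {
  "deltas": [
    {"x":1,"y":25,"z":-2,"rx":0,"ry":0.5,"rz":0,"claw":0.6},
    {"x":0,"y":25,"z":0,"rx":0,"ry":0,"rz":0,"claw":0.6},
    {"x":0,"y":20,"z":0,"rx":0,"ry":0,"rz":0,"claw":0.6},
    {"x":0,"y":10,"z":0,"rx":0,"ry":0,"rz":0,"claw":0.6},
    {"x":0,"y":0,"z":0,"rx":0,"ry":0,"rz":0,"claw":0.6}
  ]
}}

```text
time: 7.83
tool_pos: [0.5141, 0.1792, 0.065]
tool_rot: [[-0.998, -0.006, 0.063], [-0.063, 0.005, -0.998], [0.006, -1.0, -0.005]]
wrist_force: [-1.5, -0.4, 0.4]
gripper_width: 0.0521
```

```bash
python3 -c "
from h import *
go(.5155,.1745,.050,-87.6)"
```

```text
t 7.83 pos [0.5141 0.1792 0.065 ] zyaw -86.38 F [-1.5 -0.4  0.4] w 0.0521
q [  13.8   23.9  -44.6  103.9   18.7   60.1 -124.3]
tool shift mm [-1.2 14.9  4.8] rot [0.3  1.22 0.33]
```

Correct to the axis, go down, and close gently.

Request:
{"op": "drive_tool", "data": {
  "deltas": [
    {"x":-1,"y":4,"z":5,"rx":0.3,"ry":1.2,"rz":0.3,"claw":0.6},
    {"x":0,"y":5,"z":0,"rx":0,"ry":0,"rz":0,"claw":0.6},
    {"x":0,"y":4,"z":0,"rx":0,"ry":0,"rz":0,"claw":0.6},
    {"x":0,"y":0,"z":0,"rx":0,"ry":0,"rz":0,"claw":0.6}
  ]
}}

```text
time: 8.17
tool_pos: [0.5166, 0.1734, 0.0527]
tool_rot: [[-0.999, 0.002, 0.041], [-0.041, -0.0, -0.999], [-0.002, -1.0, 0.0]]
wrist_force: [-1.1, 0.1, 0.3]
gripper_width: 0.0522
```

Request:
{"op": "drive_tool", "data": {
  "deltas": [
    {"x":0,"y":0,"z":0,"rx":0,"ry":0,"rz":0,"claw":0.25},
    {"x":0,"y":0,"z":0,"rx":0,"ry":0,"rz":0,"claw":0.25},
    {"x":0,"y":0,"z":0,"rx":0,"ry":0,"rz":0,"claw":0.25},
    {"x":0,"y":0,"z":0,"rx":0,"ry":0,"rz":0,"claw":0.25},
    {"x":0,"y":0,"z":0,"rx":0,"ry":0,"rz":0,"claw":0.25}
  ],
  "squeeze": 12
}}

```text
time: 8.58
tool_pos: [0.518, 0.1756, 0.0552]
tool_rot: [[-0.999, 0.006, 0.042], [-0.042, 0.003, -0.999], [-0.006, -1.0, -0.003]]
wrist_force: [-0.1, 2.3, -1.2]
gripper_width: 0.0278
```

```bash
python3 -c "
from h import *
go(.4925,-.238,.050,-99)"
```

```text
t 8.58 pos [0.518  0.1756 0.0552] zyaw -87.58 F [-0.1  2.3 -1.2] w 0.0278
q [  13.5   24.4  -43.9  104.5   19.6   58.6 -125.8]
tool shift mm [ 43.    3.8 412.2] rot [ 0.19 11.42 -0.31]
```

Request:
{"op": "drive_tool", "data": {
  "deltas": [
    {"x":0,"y":1,"z":4,"rx":0,"ry":0.2,"rz":0,"claw":0.25},
    {"x":0,"y":1,"z":8,"rx":0,"ry":0.3,"rz":0,"claw":0.25},
    {"x":0,"y":1,"z":8,"rx":0,"ry":0.3,"rz":0,"claw":0.25},
    {"x":0,"y":0,"z":8,"rx":0,"ry":0.3,"rz":0,"claw":0.25}
  ]
}}

```text
time: 8.92
tool_pos: [0.5193, 0.1578, 0.0547]
tool_rot: [[-0.999, 0.011, 0.032], [-0.032, 0.016, -0.999], [-0.011, -1.0, -0.015]]
wrist_force: [-0.3, 6.9, 0.7]
gripper_width: 0.0275
```

Request:
{"op": "drive_tool", "data": {
  "deltas": [
    {"x":0,"y":0.5,"z":10,"rx":0,"ry":0.3,"rz":0,"claw":0.25},
    {"x":0,"y":0.5,"z":10,"rx":0,"ry":0.3,"rz":0,"claw":0.25},
    {"x":0,"y":0,"z":10,"rx":0,"ry":0.3,"rz":0,"claw":0.25},
    {"x":0,"y":0,"z":10,"rx":0,"ry":0.3,"rz":0,"claw":0.25}
  ]
}}

```text
time: 9.25
tool_pos: [0.5206, 0.1253, 0.0551]
tool_rot: [[-1.0, 0.015, 0.018], [-0.017, 0.026, -0.999], [-0.015, -1.0, -0.026]]
wrist_force: [0.6, 4.8, -1.0]
gripper_width: 0.0278
```

```bash
python3 -c "
from h import *
go(.4925,-.238,.050,-99)
s=cams.grab_frame('scene');f=lambda i:cv2.resize(i,(400,400),interpolation=2)
cv2.imwrite('pics/c.png',f(s['pixels'][170:270,250:350]))"
```

```text
t 9.25 pos [0.5206 0.1253 0.0551] zyaw -88.98 F [ 0.6  4.8 -1. ] w 0.0278
q [  20.    22.3  -43.8  106.9   17.    56.4 -119.8]
tool shift mm [ 34.5  -4.9 362.8] rot [ 1.58 10.01 -0.74]
```

View pics/c.png

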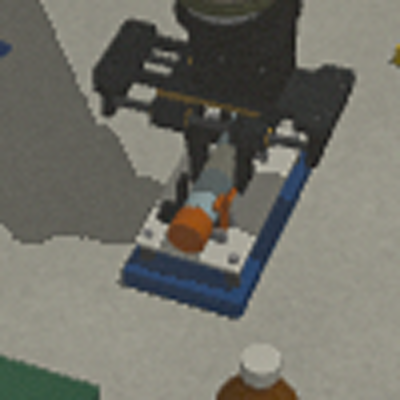

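The carrier follows flat, with the tube home (cap at 190,230). The drag force is about 5 N. I continue, correcting the drift.

Request:
{"op": "drive_tool", "data": {
  "deltas": [
    {"x":1,"y":0.5,"z":11,"rx":0.3,"ry":0.5,"rz":-0.2,"claw":0.25},
    {"x":1,"y":0.5,"z":11,"rx":0.3,"ry":0.5,"rz":-0.2,"claw":0.25},
    {"x":1,"y":0.5,"z":11,"rx":0.3,"ry":0.5,"rz":-0.2,"claw":0.25},
    {"x":1,"y":0.5,"z":11,"rx":0.3,"ry":0.5,"rz":0,"claw":0.25},
    {"x":1,"y":0.5,"z":11,"rx":0.3,"ry":0.5,"rz":0,"claw":0.25},
    {"x":1,"y":0.5,"z":11,"rx":0.3,"ry":0.5,"rz":0,"claw":0.25},
    {"x":1,"y":0.5,"z":11,"rx":0.3,"ry":0.5,"rz":0,"claw":0.25},
    {"x":1,"y":0.5,"z":11,"rx":0.3,"ry":0.5,"rz":0,"claw":0.25}
  ]
}}

```text
time: 9.97
tool_pos: [0.5156, 0.05, 0.0545]
tool_rot: [[-0.999, 0.016, -0.044], [0.044, 0.001, -0.999], [-0.016, -1.0, -0.002]]
wrist_force: [0.6, 7.6, 1.2]
gripper_width: 0.0276
```

Request:
{"op": "drive_tool", "data": {
  "deltas": [
    {"x":1,"y":0.5,"z":12,"rx":0.3,"ry":0.5,"rz":0,"claw":0.25},
    {"x":1,"y":0.5,"z":12,"rx":0.3,"ry":0.5,"rz":0,"claw":0.25},
    {"x":1,"y":0.5,"z":12,"rx":0.3,"ry":0.5,"rz":0,"claw":0.25},
    {"x":1,"y":0.5,"z":12,"rx":0.3,"ry":0.5,"rz":0,"claw":0.25},
    {"x":1,"y":0.5,"z":12,"rx":0.3,"ry":0.5,"rz":0,"claw":0.25},
    {"x":1,"y":0.5,"z":12,"rx":0.3,"ry":0.5,"rz":0,"claw":0.25}
  ]
}}

```text
time: 10.47
tool_pos: [0.508, -0.0124, 0.0547]
tool_rot: [[-0.996, 0.022, -0.089], [0.089, -0.02, -0.996], [-0.024, -1.0, 0.018]]
wrist_force: [0.8, 7.1, -0.6]
gripper_width: 0.0278
```

```bash
python3 -c "
from h import *
go(.4925,-.238,.053,-99)"
```

```text
t 10.47 pos [ 0.508  -0.0124  0.0547] zyaw -95.12 F [ 0.8  7.1 -0.6] w 0.0278
q [  31.1   17.7  -40.   111.1   15.4   55.  -111.4]
tool shift mm [ -4.6   5.9 226. ] rot [-0.99  3.89 -1.41]
```

Request:
{"op": "drive_tool", "data": {
  "deltas": [
    {"x":-0.5,"y":0.6,"z":12,"rx":-0.2,"ry":0.3,"rz":-0.3,"claw":0.25},
    {"x":-0.5,"y":0.6,"z":12,"rx":-0.2,"ry":0.3,"rz":-0.3,"claw":0.25},
    {"x":-0.5,"y":0.6,"z":12,"rx":-0.2,"ry":0.3,"rz":-0.3,"claw":0.25},
    {"x":-0.5,"y":0.6,"z":12,"rx":-0.2,"ry":0.3,"rz":-0.3,"claw":0.25},
    {"x":-0.5,"y":0.5,"z":12,"rx":0,"ry":0.3,"rz":-0.1,"claw":0.25},
    {"x":-0.5,"y":0.5,"z":12,"rx":0,"ry":0.3,"rz":-0.1,"claw":0.25},
    {"x":-0.5,"y":0.5,"z":12,"rx":0,"ry":0.3,"rz":-0.1,"claw":0.25},
    {"x":-0.5,"y":0.5,"z":12,"rx":0,"ry":0.3,"rz":-0.1,"claw":0.25}
  ]
}}

```text
time: 11.13
tool_pos: [0.5049, -0.096, 0.0533]
tool_rot: [[-0.993, 0.001, -0.118], [0.118, 0.011, -0.993], [0.001, -1.0, -0.011]]
wrist_force: [0.1, 7.8, 1.6]
gripper_width: 0.0273
```

Request:
{"op": "drive_tool", "data": {
  "deltas": [
    {"x":-0.5,"y":0.5,"z":12,"rx":0,"ry":0.3,"rz":-0.1,"claw":0.25},
    {"x":-0.5,"y":0.5,"z":12,"rx":0,"ry":0.3,"rz":-0.1,"claw":0.25},
    {"x":-0.5,"y":0.5,"z":12,"rx":0,"ry":0.3,"rz":-0.1,"claw":0.25},
    {"x":-0.5,"y":0.5,"z":12,"rx":0,"ry":0.3,"rz":-0.1,"claw":0.25},
    {"x":-0.5,"y":0.5,"z":12,"rx":0,"ry":0.3,"rz":-0.1,"claw":0.25},
    {"x":-0.5,"y":0.5,"z":12,"rx":0,"ry":0.3,"rz":-0.1,"claw":0.25}
  ]
}}

```text
time: 11.63
tool_pos: [0.5014, -0.158, 0.0507]
tool_rot: [[-0.99, -0.007, -0.14], [0.14, 0.024, -0.99], [0.011, -1.0, -0.023]]
wrist_force: [1.5, 6.3, 1.8]
gripper_width: 0.0273
```

```bash
python3 -c "
from h import *
go(.4925,-.238,.053,-99)
s=cams.grab_frame('scene');f=lambda i:cv2.resize(i,(480,480),interpolation=2)
cv2.imwrite('pics/d.png',f(s['pixels'][130:250,160:280]))"
```

```text
t 11.63 pos [ 0.5014 -0.158   0.0507] zyaw -98.05 F [1.5 6.3 1.8] w 0.0273
q [ 43.8  20.8 -35.2 107.1  12.6  57.  -94.7]
tool shift mm [-2.4 -4.1 80.3] rot [1.3  0.96 0.62]
```

View pics/d.png

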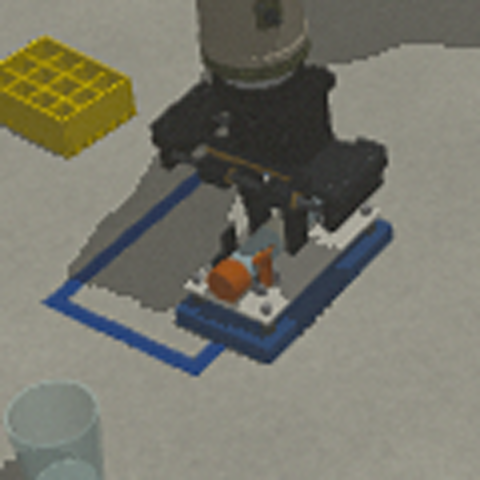

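The carrier is halfway over the dock and lies flat. About 80 mm to go.

Request:
{"op": "drive_tool", "data": {
  "deltas": [
    {"x":-0.5,"y":0,"z":12,"rx":0.3,"ry":0.2,"rz":0.1,"claw":0.25},
    {"x":-0.5,"y":0,"z":12,"rx":0.3,"ry":0.2,"rz":0.1,"claw":0.25},
    {"x":-0.5,"y":0,"z":12,"rx":0.3,"ry":0.2,"rz":0.1,"claw":0.25},
    {"x":-0.5,"y":0,"z":12,"rx":0.3,"ry":0.2,"rz":0.1,"claw":0.25},
    {"x":-0.5,"y":0,"z":12,"rx":0,"ry":0.1,"rz":0,"claw":0.25},
    {"x":0,"y":0,"z":10,"rx":0,"ry":0,"rz":0,"claw":0.25},
    {"x":0,"y":0,"z":5,"rx":0,"ry":0,"rz":0,"claw":0.25},
    {"x":0,"y":0,"z":0,"rx":0,"ry":0,"rz":0,"claw":0.25}
  ]
}}

```text
time: 12.35
tool_pos: [0.4957, -0.2226, 0.0506]
tool_rot: [[-0.989, -0.003, -0.146], [0.146, 0.013, -0.989], [0.005, -1.0, -0.013]]
wrist_force: [-0.2, -0.6, 0.9]
gripper_width: 0.0279
```

```bash
python3 -c "
from h import *
go(.495,-.2375,.053,-99)"
```

```text
t 12.35 pos [ 0.4957 -0.2226  0.0506] zyaw -98.4 F [-0.2 -0.6  0.9] w 0.0279
q [ 48.   22.2 -33.1 104.9  13.4  57.3 -88.9]
tool shift mm [-1.4 -2.6 14.9] rot [0.73 0.61 0.27]
```

Request:
{"op": "drive_tool", "data": {
  "deltas": [
    {"x":0,"y":0,"z":7,"rx":0,"ry":0.2,"rz":0,"claw":0.25},
    {"x":0,"y":0,"z":7,"rx":0,"ry":0.2,"rz":0,"claw":0.25},
    {"x":0,"y":0,"z":5,"rx":0,"ry":0,"rz":0,"claw":0.25},
    {"x":0,"y":0,"z":0,"rx":0,"ry":0,"rz":0,"claw":0.25}
  ]
}}

```text
time: 12.68
tool_pos: [0.4944, -0.2356, 0.0507]
tool_rot: [[-0.989, -0.003, -0.148], [0.148, 0.018, -0.989], [0.005, -1.0, -0.017]]
wrist_force: [-1.3, -0.3, 1.9]
gripper_width: 0.0276
```

Request:
{"op": "drive_tool", "data": {
  "deltas": [
    {"x":0,"y":0,"z":0,"rx":0,"ry":0,"rz":0,"claw":0.5},
    {"x":0,"y":0,"z":0,"rx":0,"ry":0,"rz":0,"claw":0.55},
    {"x":0,"y":0,"z":0,"rx":0,"ry":0,"rz":0,"claw":0.55}
  ]
}}

```text
time: 12.93
tool_pos: [0.4942, -0.236, 0.0508]
tool_rot: [[-0.989, -0.003, -0.148], [0.148, 0.016, -0.989], [0.005, -1.0, -0.015]]
wrist_force: [0.1, 0.1, -0.9]
gripper_width: 0.04
```

```bash
python3 -c "
from h import *
go(.495,-.2375,.053,-99)"
```

```text
t 12.93 pos [ 0.4942 -0.236   0.0508] zyaw -98.49 F [ 0.1  0.1 -0.9] w 0.04
q [ 48.9  22.6 -32.7 104.2  13.3  57.6 -87.5]
tool shift mm [-1.  -2.2  1.3] rot [0.87 0.51 0.31]
```

Now retreat straight up, then aside (towards +y, clear of everything), and look.

Request:
{"op": "drive_tool", "data": {
  "deltas": [
    {"x":0,"y":-5,"z":0,"rx":0,"ry":0,"rz":0,"claw":0.6},
    {"x":0,"y":-25,"z":0,"rx":0,"ry":0,"rz":0,"claw":0.6},
    {"x":0,"y":-35,"z":0,"rx":0,"ry":0,"rz":0,"claw":0.6},
    {"x":0,"y":-35,"z":0,"rx":0,"ry":0,"rz":0,"claw":0.6},
    {"x":0,"y":-30,"z":-20,"rx":0,"ry":0,"rz":0,"claw":0.6},
    {"x":0,"y":0,"z":-40,"rx":0,"ry":0,"rz":0,"claw":0.6},
    {"x":0,"y":0,"z":-40,"rx":0,"ry":0,"rz":0,"claw":0.6},
    {"x":0,"y":0,"z":-40,"rx":0,"ry":0,"rz":0,"claw":0.6},
    {"x":0,"y":0,"z":-40,"rx":0,"ry":0,"rz":0,"claw":0.6},
    {"x":0,"y":0,"z":-40,"rx":0,"ry":0,"rz":0,"claw":0.6},
    {"x":0,"y":0,"z":-40,"rx":0,"ry":0,"rz":0,"claw":0.6},
    {"x":0,"y":0,"z":-40,"rx":0,"ry":0,"rz":0,"claw":0.6},
    {"x":0,"y":0,"z":-20,"rx":0,"ry":0,"rz":0,"claw":0.6},
    {"x":0,"y":0,"z":0,"rx":0,"ry":0,"rz":0,"claw":0.6}
  ]
}}

```text
time: 14.1
tool_pos: [0.5431, 0.0887, 0.1976]
tool_rot: [[-0.988, 0.002, -0.158], [0.158, 0.012, -0.987], [-0.0, -1.0, -0.012]]
wrist_force: [0.2, 0.4, -0.2]
gripper_width: 0.0521
```

Run:
```python
from h import *
s=cams.grab_frame('scene');t=cams.grab_frame('top')
f=lambda i:cv2.resize(i,(400,400),interpolation=2)
cv2.imwrite('pics/e.png',np.hstack([f(t['pixels'][155:255,307:407]),f(s['pixels'][150:250,165:265])]))
c=np.array([.4925,-.238]);a=np.radians(-9);ex=np.array([np.cos(a),np.sin(a)]);ey=np.array([-ex[1],ex[0]])
# carrier blue: largest blob inside the tape
for n,g,box in(('top',t,(315,155,400,255)),('scene',s,(160,150,270,235))):
    m=mask(g,(100,70,20),(130,255,255),box);P=pts(m)
    W=ray(g,P,0.02 if n=='top' else .01)
    # drop pixels that hit the tape (bench plane) band
    w0=ray(g,P,0)[:,:2]-c; q=np.c_[w0@ex,w0@ey]
    k=(abs(q[:,0])<.110)&(abs(q[:,1])<.066)
    ct,sz,an=rect(W[k]);d=ct-c;print(n,'centre',ct,'size',sz,'ang',an,'in dock',d@ex,d@ey)
    w0=ray(g,P,0)[:,:2];kk=~k;print(' tape',rect(w0[kk]))
    B=cv2.boxPoints(((ct[0]*1e3,ct[1]*1e3),tuple(sz*1e3),an))/1e3-c;print(np.c_[B@ex,B@ey].round(4))
```

```text
top centre [ 0.49206061 -0.23214374] size [0.09484724 0.18725739] ang 82.24829864501953 in dock -0.0013501036895806314 0.005715425834835079
 tape (array([ 0.49311752, -0.23615822]), array([0.16890787, 0.25871262]), 81.03807067871094)
[[-0.0939 -0.0437]
 [ 0.0933 -0.0397]
 [ 0.0912  0.0552]
 [-0.096   0.0511]]
scene centre [ 0.49203162 -0.23708746] size [0.10670746 0.19981039] ang 80.69261169433594 in dock -0.0006053693855312232 0.0008280304135448729
 tape (array([ 0.49141211, -0.23929282]), array([0.17079341, 0.25991882]), 80.95743560791016)
[[-0.1008 -0.052 ]
 [ 0.099  -0.0531]
 [ 0.0996  0.0536]
 [-0.1002  0.0547]]
```

View pics/e.png

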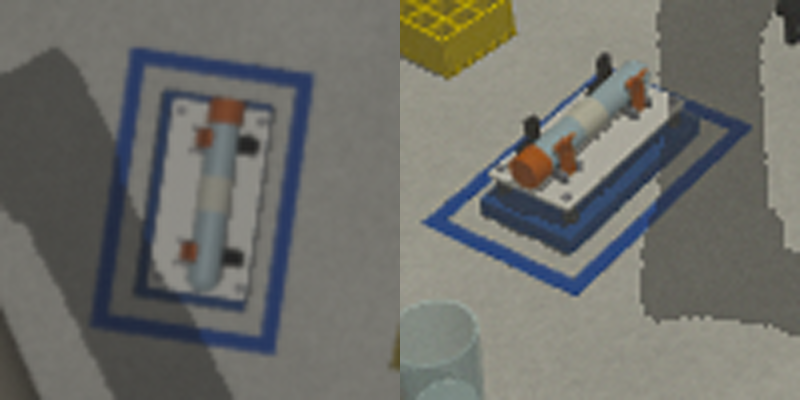

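Carrier parked inside the tape with more than 15 mm of margin all round. One number check on the tube height before handing in.

Run:
```python
from h import *
s=cams.grab_frame('scene')
c=np.array([.4921,-.2355]);a=np.radians(-8.8);ex=np.array([np.cos(a),np.sin(a)])
for z in(.064,.070,.087):
    print(z,"cap face",proj(s,[*(c+.084*ex),z])[0].round(1),"tail top",proj(s,[*(c-.084*ex),z+.014])[0].round(1))
m=mask(s,(3,120,60),(16,255,255),(160,150,270,235));n,l,st,ce=cv2.connectedComponentsWithStats(m)
for i in range(1,n):
    if st[i][4]>8: print(st[i],ce[i].round(1))
```

```text
0.064 cap face [196.3 193.1] tail top [225.9 163.7]
0.07 cap face [196.1 191.7] tail top [225.7 162.3]
0.087 cap face [195.4 187.9] tail top [225.3 158.5]
[222 168   4   9  25] [223.8 172.4]
[204 184   5  10  31] [206.2 188.4]
[192 186  11  11  76] [197.3 191.2]
```

```bash
python3 -c "
from cell import manip,status
print(status.get_state()['wrist_force']);print(manip.close_job())"
```

```text
[ 0.57853354 -0.26516887  0.11523322]
the job is handed in; nothing more can be done
None
```

I pressed the tube home in both clips and dragged the carrier into the blue tape outline. I handed the job in after about 14 s on the robot's clock. No verdict was reported, so the results below come from my own measurements.

- **Pressing:** I pressed between the clips with two fingers. The jaws passed at about 22 N. The peak was about 43 N at the wrist, close to the 50 N limit, when the cradle hit its stop. The carrier stayed within about 1 mm of where it stood.
- **Sliding:** I gripped the tube lightly (12 N set) across its middle and dragged the carrier flat over the bench against about 5–8 N. Then I opened the fingers and withdrew.
- **Position in the dock:** The carrier's corners are at most about 101 mm (x) and 55 mm (y) from the dock centre, against limits of 118 and 73 mm. The two cameras disagree by about 5 mm on the carrier's y position, which is well inside that margin.
- **Tube seating:** The cap's position in the scene image matches an axis height of 64 mm (seated), and the tail agrees by eye. I checked the sideways and lengthwise fit by eye only.
- **Bystanders and contact:** I did not measure the bystanders again. The arm passed clear of them, and the robot was touching nothing when I handed in.

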